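Feed grease to the bench lathe

ROBOT

A 6-joint arm with a two-finger parallel gripper is mounted at the origin on the work surface. World frame = base frame: x ahead of the robot, y to its left, z up, the work surface at z = 0. Lengths are in mm, angles in rad, forces in N, time in s.
With the tool pointing down it reaches from about 325 to 775 mm from the base axis. Payload 5.5 kg.
Tool frame: the origin (TCP) lies on the centre line of the jaws, within the pads' length; the fingertips stand ahead of it and the grasp point (between the pads) lies 3 mm ahead of it (r.tip_extent is the z of the fingertips in the tool frame, in mm); z points along the fingers, y is the line along which they close (so a half turn about z gives the same grasp; the last joint's range is limited). The gripper opens to 85 mm and grips with 20 to 120 N. Pads are 22 mm wide; open, the fingers measure 114 mm over their backs; the gripper's body (76 mm by 85 mm) begins 54 mm behind the grasp point. The pads swing forward as they close: fully open they stand 13 mm farther back than shut.
Start: joints at [1.062, 0.091, 1.231, -0, 1.82, -0.057], TCP at [261.958, 539.81, 253.275] pointing down, gripper open.
Joint ranges: [-2.87, 2.87], [-0.86, 2.18], [0.17, 2.46], [-1.51, 4.65], [0.06, 2.69], [-2.65, 2.65]. Speed limits (rad/s): [2.57, 2.57, 3.01, 3.14, 3.14, 3.14].

INTERFACE

Orientations are given as a rotation vector (axis times angle).
In Python, from rig import r, cams gives the robot as it stands.
- The arm moves only by the shell command python3 -m inch 'ROWS' [OPENING]. ROWS is a JSON list of rows, 1 to 20 of them, each of 6 numbers: dx, dy, dz in mm, then a rotation vector rx, ry, rz in rad; each row is the pose to reach, as a shift and turn from the pose commanded when the command began, along the tool's axes at that moment; what a row does not reach only later rows make up. A row lasts 1/8 s, in which the tool goes at most 62.5 mm and 0.188 rad, less where a joint would pass 70% of its speed; a pose out of reach is approached as far as the arm can. OPENING is the opening from 0.0 (shut) to 1.0 (fully open), set as the command begins (- or left out keeps the last). The fingers move at their own pace and stop on an object; the grip force is fixed at half the most. Time passes only in rows, so rows that do not move let the fingers close. It prints the time, the measured TCP pose, the force, the opening and the grip force at its end.
- r.get_obs(): the state, without advancing time (a new reading comes with each control period).
- cams.camera(name): name is "scene" or "side" or "wrist"; returns (picture, depth): 400x640x3 uint8, blue, green, red; 400x640 float32, mm along the optical axis (not along the pixel's ray), 0 where there is no reading.
- cams.get_calibration(name): a dict with "intrinsics" (3x3 intrinsics, pixels), "distortion" ([k1, k2, p1, p2, k3] as OpenCV has them; the pictures are not rectified), "R" (3x3) and "t" (3): a world point X has camera coordinates R X + t. Camera axes: x right, y down, z forward; pixel columns grow to the right and rows downward; lengths in mm; the calibration is good to about 2 mm. A picture is of the moment at which its call begins: read the wrist's pose just before it. get_calibration takes no time and is no camera call; for the wrist camera it gives the pose at the moment of the call.
- r.sign_off(): hands the job in; it is judged then, once.
The state is a dict: "time_s": time; "joint_pos": joint angles; "dq": joint speeds; "tau": joint torques, N m; "tcp_pos": TCP position; "orientation": TCP orientation; "ft_force": force on the tool from outside, world axes, zero at the start; "moment": the same for the moment, N m; "grip_width": opening from 0.0 (shut) to 1.0 (fully open); "finger_force": force on a finger pad.
Only numpy, scipy, OpenCV 4.12 (cv2) and the standard library are available. Lean on these libraries where they do the work, as an engineer would, in place of code of your own. Each camera call takes 0.05 s, during which the arm holds its last target. There are 200 camera calls.

TASK

Grease the little bench lathe: first slide the red feed selector so that its grip is centred on the green mark, then take the grease coupler from its stand and press it squarely onto the tilted brass nipple until the nipple snaps in. Finish while still holding it there: the coupler stays in the gripper, pressed down square against the nipple's spring, with the selector still on its mark and the other things on the bench left alone.

Things in the scene. Friction and masses are not known exactly. Their poses are not given: they have to be found in the camera images.
- selector (a joint): feed selector slider, metres: 0 at the -y end of its track (selector frame), 0.12 at the +y end. Stays where it is left; about 1.5 N moves it
- selector_top (a point): centre of the top face of the selector's red grip, a block 28 mm (x) by 20 mm (y, the sliding direction) by 40 mm tall; this point is 54.5 mm above the table. The grip slides along its own y axis, level, on an aluminium track 40 mm wide, 170 mm long, 14 mm high fixed to the table. z up
- mark: bright green line across the selector track with a green tab standing out at each side; 8 mm wide along the track, tabs 18 mm high and reaching 33 mm from the track's middle line. Origin on the table under the middle of the line, on the track's middle line; same axes as the selector. The selector is set when the middle of its grip is over the middle of this line
- block: the blue nipple block, fixed to the table: dark steel foot 110 x 110 x 10 mm, blue cube 70 mm square up to 57 mm, with a slanting steel boss 38 mm across on top. Origin on the table under its centre, z up; the boss and nipple lean 0.40 rad from vertical towards the block's own -x
- nipple_tip (a point): centre of the flat top of the brass grease nipple; its z axis points out along the nipple (0.40 rad from vertical), the coupler is pressed on along -z. Button head 16 mm across, 7 mm thick above the neck, chamfered to 11 mm at the top; stem 10 mm across; the top stands 30 mm beyond the boss face
- nipple (a joint): how far the sprung nipple is pushed in along its axis, metres: 0 out, 0.010 at its stop. It pushes back: 3.5 N at the start, rising to 11.5 N at 3 mm, then it snaps through (force falls to 4 N at 7 mm, then rises to 12 N at the 10 mm stop). It does not latch: it springs out when released
- coupler: grease coupler, 0.15 to 0.3 kg, 105 mm tall, upright in its stand. Origin at the centre of its open lower mouth, z up its axis. Steel barrel 32 mm wide, 0 to 46 mm up; round socket in the mouth 22 mm wide, 12 mm deep; orange flange 44 mm wide, 46 to 51 mm up; black square neck 26 x 26 mm (faces along its x and y), 51 to 101 mm up, for gripping: fingertips can rest on the flange
- coupler_seat (a point): floor of the coupler's socket, on its axis, 12 mm above the mouth; the nipple's top must meet it. Same axes as the coupler
- coupler_neck (a point): point on the coupler's axis 73 mm above the mouth, where the neck is well gripped
- stand: plywood stand fixed to the table, 80 x 80 x 40 mm with a round hole 36 mm wide and 32 mm deep in its top, in which the coupler stands. Origin on the table under the centre
- oil_bottle: amber glass oil bottle with a red cap, 48 mm across, 110 mm tall, standing; bystander, leave alone. Origin at its underside
- washer_jar: jar with a black cap and paper label, 56 mm across, 70 mm tall, standing; bystander, leave alone. Origin at its underside
- collar: steel ring, 44 mm across, 18 mm tall; bystander, leave alone. Origin at its underside
- spool: copper spool, 52 mm across, 34 mm tall; bystander, leave alone. Origin at its underside
- screwdriver: screwdriver lying near the robot; bystander, leave alone. Origin at its underside
- brush: small brush lying near the robot; bystander, leave alone. Origin at its underside
- steel_stock: steel bar offcut, 90 x 30 x 20 mm; bystander, leave alone. Origin at its underside
Things that resemble listed ones, but are neither listed nor needed, are in the scene too. Leave any turquoise look-alike of the coupler alone. Of the things that look like the part that bears selector, the larger one is meant.

How it is judged:
By the outcome, as a careful person would: the job done as asked, in the order asked, and still so for the second after the job is handed in, while the arm keeps its last pose, push and grip.
It also fails if it takes over 54 s, if anything falls off the work surface, if the arm or the gripper's body presses on something with over 40 N, if the wrist force passes 120 N, or if a joint passes its speed limit or range.

## Working session

There is one attempt and no reset: what is moved stays moved. The work goes in short steps, Python scripts to look and compute and a shell command to move; the robot and the scene stay as the last step left them, time stands still between calls to the robot, and variables do not carry over. Pictures are saved under pics/ and viewed, at most 10 in all, crops included, and the job is handed in when it is done.

```bash
ls; mkdir -p pics
python3 - <<'E'
from rig import r,cams
import cv2,numpy as np,pickle
print(r.get_obs(), r.tip_extent)
for n in("scene","side"):
    k=cams.get_calibration(n);p,d=cams.camera(n);pickle.dump((p,d,k),open(n+'.pkl','wb'));cv2.imwrite(f'pics/{n}0.png',p)
    print(n,k)
E
```

```text
pics
{'time_s': 0.0, 'joint_pos': array([ 1.06231364e+00,  9.18839151e-02,  1.23193202e+00, -2.20403396e-06,
        1.81976400e+00, -5.67253138e-02]), 'dq': array([ 0.00054901, -0.00039253, -0.00150983,  0.00048858, -0.00217165,
        0.00051877]), 'tau': array([-8.14860141e-04, -4.58733201e+01, -4.18022990e+01, -2.40482041e-04,
        1.18697170e-02, -1.00060180e-05]), 'tcp_pos': array([261.82774632, 539.59206054, 252.10975545]), 'orientation': array([-7.03476793e-01, -3.06124927e+00,  2.99819780e-03]), 'ft_force': array([-0.09150593,  0.36147806,  0.61767335]), 'moment': array([ 0.03589702, -0.00761801, -0.05628125]), 'finger_force': 0.0, 'grip_width': 0.9964016473173005} 22.0
scene {'intrinsics': array([[445.41967364,   0.        , 324.40188486],
       [  0.        , 445.41967364, 196.38755575],
       [  0.        ,   0.        ,   1.        ]]), 'distortion': array([-0.02107162,  0.        ,  0.        ,  0.        ,  0.        ]), 'R': array([[-1.77925493e-01,  9.84043606e-01, -8.36422649e-04],
       [ 7.87028645e-01,  1.41792773e-01, -6.00400467e-01],
       [-5.90701642e-01, -1.07484838e-01, -7.99699056e-01]]), 't': array([ 127.67129896, -366.54442151, 1456.58109835])}
side {'intrinsics': array([[380.48126286,   0.        , 323.3349579 ],
       [  0.        , 380.48126286, 196.47528049],
       [  0.        ,   0.        ,   1.        ]]), 'distortion': array([0.02646401, 0.        , 0.        , 0.        , 0.        ]), 'R': array([[-0.91763037, -0.39704847, -0.01752207],
       [-0.26968547,  0.65445084, -0.70637373],
       [ 0.29193194, -0.64346453, -0.70762217]]), 't': array([487.73990545, 233.01038885, 716.80101577])}
```

View pics/scene0.png

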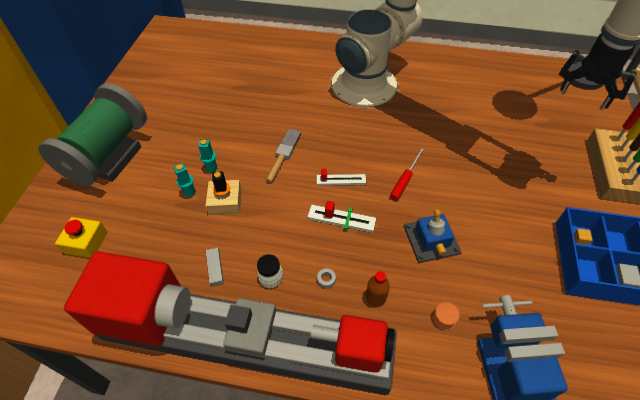

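View pics/side0.png

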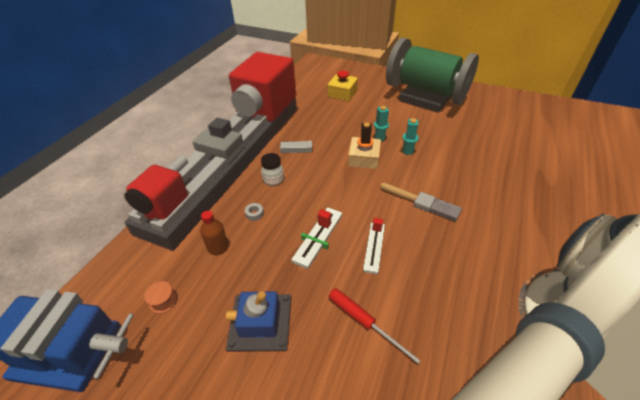

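Scene picture: the wide selector with the green mark is at (342,218) and a smaller look-alike at (341,180). The black and orange coupler is in its stand at (222,190), with turquoise look-alikes at (207,155) and (184,180). The block is at (433,235), with brass parts at (437,218) and (441,250). I'll check these in an enlarged crop and measure them.

```bash
cat > h.py <<'E'
import cv2,numpy as np,pickle
def load(n): return pickle.load(open(n+'.pkl','rb'))
def cloud(p,d,k):
    v,u=np.mgrid[0:d.shape[0],0:d.shape[1]]
    q=cv2.undistortPoints(np.stack([u,v],-1).reshape(-1,1,2).astype(np.float32),k['intrinsics'],k['distortion']).reshape(*d.shape,2)
    X=np.dstack([q*d[...,None],d])
    return (X-k['t'])@k['R']
def ray(k,uv):
    q=cv2.undistortPoints(np.float32(uv).reshape(-1,1,2),k['intrinsics'],k['distortion']).reshape(-1,2)
    return -k['R'].T@k['t'], np.c_[q,np.ones(len(q))]@k['R']
def onplane(k,uv,z):
    c,w=ray(k,uv); return c+w*((z-c[2])/w[:,2])[:,None]
E
python3 - <<'E'
from h import *
for n,boxes in(("scene",[(285,160,395,245),(395,190,475,275)]),("side",[(280,195,400,275),(215,275,305,360)])):
    p,d,k=load(n);W=cloud(p,d,k);hsv=cv2.cvtColor(p,cv2.COLOR_BGR2HSV)
    np.save(n+'W.npy',W)
    H,S,V=cv2.split(hsv)
    ms={'red':((H<6)|(H>174))&(S>170)&(V>90),'green':(H>45)&(H<80)&(S>130)&(V>60),'white':(S<40)&(V>150),'blue':(H>100)&(H<125)&(S>120),'brass':(H>10)&(H<24)&(S>120)&(V>150),'orange':(H>4)&(H<14)&(S>200)&(V>180)}
    for c,m in ms.items():
        N,L,st,ce=cv2.connectedComponentsWithStats(m.astype(np.uint8))
        for i in range(1,N):
            q=W[L==i]; q=q[np.isfinite(q).all(1)]
            if 8<st[i,4]<900 and 200<np.median(q[:,0])<800 and abs(np.median(q[:,1]))<450 :
                if c in('brass',) and np.median(q[:,2])<15: continue
                print(n,c,st[i],ce[i].round(1),np.median(q,0).round(1),'zmax',np.percentile(q[:,2],[2,98]).round(1))
a=load('scene')[0];b=load('side')[0]
f=lambda im,x,y:cv2.resize(im[y:y+75,x:x+100],(400,300),interpolation=cv2.INTER_CUBIC)
cv2.imwrite('pics/crop1.png',np.vstack([np.hstack([f(a,290,165),f(a,390,200)]),np.hstack([f(a,170,135),f(b,210,280)])]))
E
```

```text
scene red [321 169   6  12  67] [323.4 174.3] [430.  -55.1  39.4] zmax [16.4 44.8]
scene red [390 170  22  30 294] [400.7 184.7] [416.9 150.3  22.3] zmax [ 8.4 26.6]
scene red [325 201   9  17 126] [329.1 208.8] [547.6 -19.8  51. ] zmax [20.7 56. ]
scene red [375 271  11  13 107] [380.1 276.8] [738.5 120.8 108.2] zmax [ 95.5 111.3]
scene green [344 207   8  24  76] [347.5 218.9] [543.8  27.9  15.4] zmax [ 7.4 19.6]
scene white [276 144  16  11 117] [283.8 149.1] [ 344.7 -183.9   19.3] zmax [16.4 23.3]
scene white [413 152   8  12  12] [416.6 157.5] [306.7 187.2  15.5] zmax [12.9 18.3]
scene white [317 175  49   9 256] [341.5 179.2] [416.1  -8.1  10.6] zmax [ 6.5 14.1]
scene white [308 205  38  19 228] [323.1 215. ] [546.5 -43.7  13.2] zmax [ 9.9 16.5]
scene white [334 210  14   6  50] [340.5 212.6] [526.8   7.   13.1] zmax [ 8.3 17. ]
scene white [349 213  27  17 245] [362.6 221.6] [547.9  66.7  13.3] zmax [ 9.3 17. ]
scene white [431 220  13   7  54] [438.1 223.6] [562.3 243.   78. ] zmax [73.2 82.3]
scene white [206 248  16  34 377] [213.8 264.9] [ 730.1 -259.8   19.4] zmax [15.5 2
[... 2033 characters left out ...]
6  15. ] zmax [13.2 16.6]
side white [364 230  19  42 395] [372.8 251.9] [410.8  10.4  11.8] zmax [ 9.3 14.2]
side white [293 239  28  27 338] [306.2 252.7] [539.4  69.7  14.8] zmax [12.4 16.9]
side white [247 295  17  18 155] [253.4 305.4] [556.7 247.7  78.3] zmax [71.4 82.3]
side white [118 315  13  21  46] [123.7 325.8] [739.8 363.1  74.6] zmax [73.3 76. ]
side white [ 90 336  31  41 384] [104.4 346.5] [736.3 398.4  80.6] zmax [73.3 83.8]
side white [403 349  15  12  20] [410.5 355.1] [281.1 196.9  16.5] zmax [14.  17.8]
side blue [236 293  40  35 733] [256.6 313.5] [545.3 254.9  57.8] zmax [53.6 60.4]
side orange [359 139  13   8  36] [364.1 143.5] [ 534.8 -284.6   59.5] zmax [57.  61.4]
```

View pics/crop1.png

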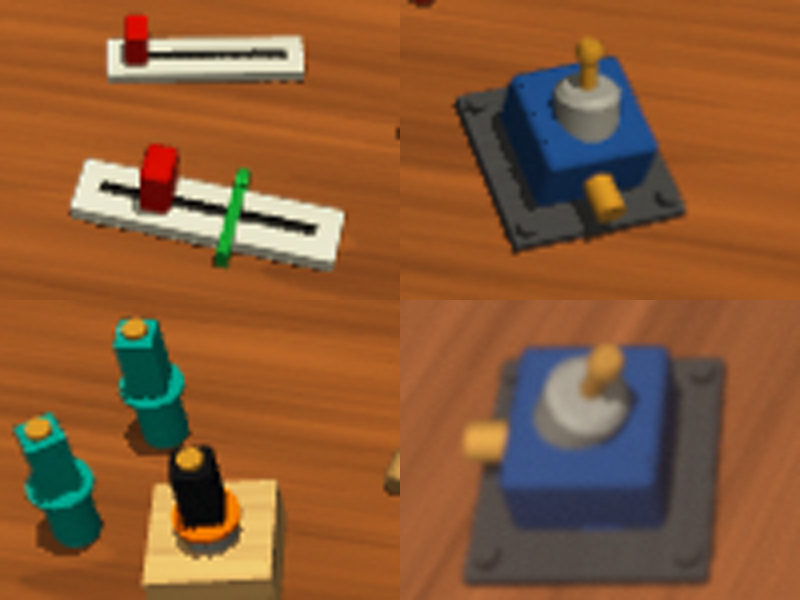

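The crop confirms the choices. The larger selector carries the green mark (crop 235,215) and the other is smaller with no mark. The real coupler is black and orange, in the stand. The nipple is the ball-headed brass one on the grey boss leaning toward the robot, not the stub on the block's side. Next I'll measure positions.

```bash
cat > m.py <<'E'
from h import *
def hs(p): return cv2.split(cv2.cvtColor(p,cv2.COLOR_BGR2HSV).astype(np.int16)) 
def rect(P):
    c,s,a=cv2.minAreaRect(np.float32(P[:,:2])); return np.round(c,1),np.round(s,1),round(a,1)
def win(W,x0,x1,y0,y1): return (W[...,0]>x0)&(W[...,0]<x1)&(W[...,1]>y0)&(W[...,1]<y1)
def pl(k,m,z):
    v,u=np.nonzero(m); return onplane(k,np.c_[u,v],z)
def big(m):
    N,L,st,_=cv2.connectedComponentsWithStats(m.astype(np.uint8)); return L==1+np.argmax(st[1:,4])
E
python3 - <<'E'
from m import *
for n in("scene","side"):
    p,d,k=load(n);W=np.load(n+'W.npy');H,S,V=hs(p);Z=W[...,2]
    print(n,'table z',np.median(Z[win(W,450,700,80,180)]).round(1))
    t=win(W,460,620,-120,150)
    print(' track',rect(pl(k,t&(S<60)&(V>150)&(Z>8)&(Z<20),14)))
    print(' green',rect(pl(k,t&(H>45)&(H<80)&(S>120)&(V>60),16)))
    r=big(t&((H<6)|(H>174))&(S>160)&(Z>50)&(V>90)); print(' redtop',r.sum(),rect(pl(k,r,54.5)))
    b=win(W,480,680,150,340)
    print(' bluetop',rect(pl(k,b&(H>100)&(H<125)&(S>120)&(Z>52),57)))
    f=b&(S<90)&(V<100)&(Z<16)&(Z>4); print(' foot',rect(pl(k,big(f),10)))
    br=b&(H>8)&(H<28)&(S>110)&(Z>70); q=W[br]; print(' brass',br.sum(),q[q[:,2]>84].mean(0).round(1),Z[br].max(), np.argwhere(br)[:,::-1].mean(0))
    s=win(W,460,680,-420,-180)
    st=big(s&(Z>34)&(Z<46)&(S>50)&(V>120)); print(' stand',rect(pl(k,st,40)))
    nk=s&(V<70)&(Z>62)&(S<130); nk=big(nk); q=W[nk]; print(' neck',nk.sum(),q.mean(0).round(1),Z[nk].max())
    nt=s&(Z>105)&(Z<125)&win(W,0,900,-330,-230); print(' necktop',nt.sum(),rect(pl(k,nt,113)) if nt.sum()>3 else '')
    fl=big(s&(H<18)&(S>170)&(V>150)&(Z>50)&(Z<66)); print(' flange',fl.sum(),rect(pl(k,fl,59)))
E
```

```text
scene table z -0.6
 track (array([540.9,  11.6]), array([168.4,  38.5]), 86.2)
 green (array([543. ,  27.9]), array([ 8.6, 72.4]), 86.7)
 redtop 70 (array([540.9, -20.4]), array([30.3, 19.6]), 9.6)
 bluetop (array([562.3, 238.6]), array([70.1, 68.4]), 22.4)
 foot (array([560.6, 238.7]), array([110.4, 109.4]), 23.2)
 brass 62 [548.7 234.   96.9] 105.7184373278462 [436.70967742 215.06451613]
 stand (array([ 537.1, -297.9]), array([81. , 80.9]), 13.8)
 neck 169 [ 544.7 -293.2   91.6] 110.68451336627507
 necktop 93 (array([ 542.9, -295.7]), array([29.9, 24.2]), 18.9)
 flange 69 (array([ 540.8, -296.2]), array([35.6, 41.5]), 32.7)
side table z 1.0
 track (array([539. ,  13.7]), array([171.4,  40.3]), 86.0)
 green (array([540. ,  30.7]), array([14.1, 65. ]), 84.7)
 redtop 82 (array([536.2, -17.3]), array([20.9, 27.9]), 88.6)
 bluetop (array([556.1, 243.1]), array([66.6, 65.9]), 22.7)
 foot (array([557. , 241.6]), array([107.8, 108.6]), 23.3)
 brass 92 [544.7 236.6  99.8] 106.02092853688556 [260.04347826 296.75      ]
 stand (array([ 536.3, -294.6]), array([79.9, 89.9]), 13.9)
 neck 9 [ 534.1 -287.3  109.6] 110.7342746407887
 necktop 69 (array([ 534.8, -288.9]), array([25.3, 31.6]), 18.4)
 flange 67 (array([ 536.1, -294.9]), array([38.3, 35.3]), 21.9)
```

```bash
cat > d.py <<'E'
import numpy as np
from scipy.spatial.transform import Rotation as R
def delta(pos,zax,ydir,o=None):
    from rig import r
    o=o or r.get_obs(); R0=R.from_rotvec(o['orientation'])
    z=np.array(zax,float);z/=np.linalg.norm(z);best=None
    for s in(1,-1):
        y=s*np.array(ydir,float);y-=z*(y@z);y/=np.linalg.norm(y)
        Rt=R.from_matrix(np.c_[np.cross(y,z),y,z]); rv=(R0.inv()*Rt).as_rotvec()
        print('shift',R0.inv().apply(np.array(pos)-o['tcp_pos']).round(1),'rot',rv.round(3),'|rot|',np.linalg.norm(rv).round(2),'q6',o['joint_pos'][5].round(2))
def ypr(a): return [np.cos(a),np.sin(a),0]
E
python3 -c "
from d import *
delta([540,5,215],[0,0,-1],ypr(np.radians(86.1)))"
```

```text
shift [-483.7 -359.5   37.8] rot [-0.002 -0.    -0.384] |rot| 0.38 q6 -0.06
shift [-483.7 -359.5   37.8] rot [-1.000e-03  2.000e-03  2.758e+00] |rot| 2.76 q6 -0.06
```

```bash
python3 -m inch '[[-40,-30,3,0,0,-0.03],[-80,-60,6,0,0,-0.06],[-120,-90,9,0,0,-0.1],[-160,-120,13,0,0,-0.13],[-200,-150,16,0,0,-0.16],[-240,-180,19,0,0,-0.2],[-280,-210,22,0,0,-0.24],[-320,-240,25,0,0,-0.27],[-360,-270,28,0,0,-0.3],[-400,-300,32,0,0,-0.34],[-440,-330,35,0,0,-0.36],[-484,-360,38,0,0,-0.384],[-484,-360,38,0,0,-0.384],[-484,-360,38,0,0,-0.384]]'
python3 - <<'E'
from rig import r,cams
import cv2,pickle
print(r.get_obs()['tcp_pos'],r.get_obs()['joint_pos'])
k=cams.get_calibration('wrist');p,d=cams.camera('wrist');pickle.dump((p,d,k),open('w1.pkl','wb'));cv2.imwrite('pics/w1.png',p)
from m import *
W=cloud(p,d,k);H,S,V=hs(p);Z=W[...,2];print(-k['R'].T@k['t'])
t=win(W,460,620,-120,150)
print(rect(pl(k,t&(S<60)&(V>150)&(Z>8)&(Z<20),14)))
print(' green',rect(pl(k,t&(H>45)&(H<80)&(S>120)&(V>60),16)))
r=big(t&((H<6)|(H>174))&(S>160)&(Z>50)&(V>90)); print(' redtop',r.sum(),rect(pl(k,r,54.5)),Z[r].mean(),Z[win(W,440,500,-50,50)].mean())
E
```

```text
time_s: 1.85
tcp_pos: [539.9, 4.8, 214.8]
orientation: [-0.107, -3.139, -0.001]
ft_force: [-0.1, 0.9, 0.7]
grip_width: 1.0
finger_force: 0.0
[539.92567426   4.84053011 214.78010831] [-5.43181311e-02 -7.40292560e-02  1.46474305e+00  4.68060273e-04
  1.75213272e+00 -1.55661160e+00]
[457.6332637   10.56041698 334.98386884]
(array([539.4,  12.2]), array([167. ,  38.8]), 86.0)Traceback (most recent call last):
  File "<stdin>", line 9, in <module>
  File "m.py", line 7, in pl
    v,u=np.nonzero(m); return onplane(k,np.c_[u,v],z)
                              ~~~~~~~^^^^^^^^^^^^^^^^
  File "h.py", line 12, in onplane
    c,w=ray(k,uv); return c+w*((z-c[2])/w[:,2])[:,None]
        ~~~^^^^^^
  File "h.py", line 9, in ray
    q=cv2.undistortPoints(np.float32(uv).reshape(-1,1,2),k['intrinsics'],k['distortion']).reshape(-1,2)
      ~~~~~~~~~~~~~~~~~~~^^^^^^^^^^^^^^^^^^^^^^^^^^^^^^^^^^^^^^^^^^^^^^^^^^^^^^^^^^^^^^^^
cv2.error: OpenCV(4.12.0) /io/opencv/modules/calib3d/src/undistort.dispatch.cpp:347: error: (-215:Assertion failed) CV_IS_MAT(_src) && CV_IS_MAT(_dst) && (_src->rows == 1 || _src->cols == 1) && (_dst->rows == 1 || _dst->cols == 1) && _src->cols + _src->rows - 1 == _dst->rows + _dst->cols - 1 && (CV_MAT_TYPE(_src->type) == CV_32FC2 || CV_MAT_TYPE(_src->type) == CV_64FC2) && (CV_MAT_TYPE(_dst->type) == CV_32FC2 || CV_MAT_TYPE(_dst->type) == CV_64FC2) in function 'cvUndistortPointsInternal'
```

View pics/w1.png

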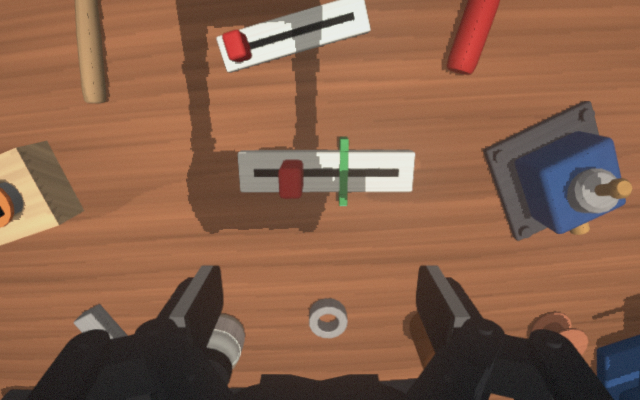

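The wrist picture shows the grip at (291,178), the mark at (344,172) and the nipple at (620,188). The mask came up empty, so I'll check its colour limits.

Run:
```python
from m import *
p,d,k=load('w1');W=cloud(p,d,k);H,S,V=hs(p);Z=W[...,2]
print(p[175,344],H[172,344],S[172,344],V[172,344],p[165,291],p[185,291],W[165,291],W[185,291],W[300,328])
g=(H>40)&(H<85)&(S>80)&(V>40)&win(W,460,620,-120,150)
gt=g&(Z>15.5); print(g.sum(),rect(pl(k,big(g),16)),[rect(pl(k,gt&(W[...,0]>540)==1,18)),rect(pl(k,gt&(W[...,0]<540),18))])
rd=((H<8)|(H>172))&(S>130)&(V>40)&win(W,500,590,-70,70)
print(rd.sum(),np.percentile(Z[rd],[5,50,95]));t=rd&(Z>51)
print('redtop',t.sum(),rect(pl(k,t,54.5)))
```

```text
[ 66 106  73] 58 89 109 [ 44  47 103] [ 49  52 128] [524.02432478 -18.43234095  42.2775653 ] [538.64149488 -18.89476027  54.29033299] [691.99255917   4.61202414   3.459752  ]
528 (array([540.3,  27.9]), array([ 7.9, 66.9]), 85.4) [(array([556.4,  26.9]), array([ 7. , 33.3]), 85.6), (array([523.7,  29.5]), array([ 7.5, 30.5]), 87.1)]
826 [33.35005525 53.33046816 54.78527974]
redtop 654 (array([575.6, -48.9]), array([ 27.5, 127.3]), 52.9)
```

Run:
```python
from m import *
from d import *
p,d,k=load('w1');W=cloud(p,d,k);H,S,V=hs(p);Z=W[...,2]
rd=((H<8)|(H>172))&(S>110)&(V>60)&win(W,515,565,-45,5)&(Z>51)
P=pl(k,big(rd),54.5);c=rect(P);print(c)
u=np.array([np.cos(np.radians(86)),np.sin(np.radians(86))])
print('along',(np.array([540.3,27.9])-c[0])@u,'across',(np.array([540.3,27.9])-c[0])@np.array([u[1],-u[0]]))
delta([c[0][0],c[0][1],51],[0,0,-1],[u[0],u[1],0])
```

```text
(array([536.6, -19.6]), array([19.3, 27.3]), 86.6)
along 47.64239134019491 across 0.377554483115333
shift [  1.5 -25.2 164.1] rot [ 0.    -0.001  0.003] |rot| 0.0 q6 -1.56
shift [  1.5 -25.2 164.1] rot [ 1.000e-03  1.000e-03 -3.139e+00] |rot| 3.14 q6 -1.56
```

```bash
python3 -m inch '[[1.5,-25,40,0,0,0],[1.5,-25,80,0,0,0],[1.5,-25,120,0,0,0],[1.5,-25,150,0,0,0],[1.5,-25,164,0,0,0],[1.5,-25,164,0,0,0]]' && python3 -m inch '[[0,0,0,0,0,0],[0,0,0,0,0,0],[0,0,0,0,0,0],[0,0,0,0,0,0],[0,0,0,0,0,0],[0,0,0,0,0,0],[0,0,0,0,0,0],[0,0,0,0,0,0]]' 0
```

```text
time_s: 2.65
tcp_pos: [536.6, -19.4, 51.0]
orientation: [-0.105, -3.139, -0.0]
ft_force: [0.2, -0.2, 0.9]
grip_width: 1.0
finger_force: 0.0
time_s: 3.65
tcp_pos: [537.3, -20.3, 52.0]
orientation: [0.106, 3.139, -0.0]
ft_force: [-1.2, 0.1, 5.6]
grip_width: 0.222
finger_force: 59.7
```

```bash
python3 -m inch '[[0,8,0,0,0,0],[0,16,0,0,0,0],[0,24,0,0,0,0],[0,32,0,0,0,0],[0,40,0,0,0,0],[0,45,0,0,0,0],[0,47.6,0,0,0,0],[0,47.6,0,0,0,0],[0,47.6,0,0,0,0]]' && python3 -m inch '[[0,0,0,0,0,0],[0,0,0,0,0,0],[0,0,0,0,0,0],[0,0,0,0,0,0],[0,0,0,0,0,0],[0,0,0,0,0,0]]' 1.0 && python3 -m inch '[[0,-10,-30,0,0,0],[0,-23,-80,0,0,0],[0,-23,-120,0,0,0],[0,-23,-164,0,0,0],[0,-23,-164,0,0,0],[0,-23,-164,0,0,0]]'
cat > w.py <<'E'
from rig import r,cams
from m import *
k=cams.get_calibration('wrist');p,d=cams.camera('wrist');pickle.dump((p,d,k),open('w2.pkl','wb'))
W=cloud(p,d,k);H,S,V=hs(p);Z=W[...,2]
g=(H>40)&(H<85)&(S>80)&(V>40)&win(W,460,620,-120,150)
rd=((H<8)|(H>172))&(S>110)&(V>60)&win(W,515,565,-45,65)&(Z>51)
c=rect(pl(k,big(rd),54.5)); u=np.array([.0698,.9976])
print(c)
for nm,m in(('near',g&(W[...,0]<523)),('far',g&(W[...,0]>557))):
    a=pl(k,m,18 if nm=='far' else 18)
    print(nm,len(a),'along red->mark',(a[:,:2].mean(0)-c[0])@u, np.percentile(a[:,1],[1,99]))
E
python3 w.py
```

```text
time_s: 4.78
tcp_pos: [540.5, 27.4, 52.0]
orientation: [0.106, 3.139, 0.0]
ft_force: [-1.7, 0.4, 5.1]
grip_width: 0.22
finger_force: 59.9
time_s: 5.52
tcp_pos: [540.3, 27.3, 51.3]
orientation: [0.107, 3.14, -0.0]
ft_force: [0.5, -0.3, 0.3]
grip_width: 0.995
finger_force: 0.0
time_s: 6.28
tcp_pos: [538.6, 4.4, 214.6]
orientation: [-0.106, -3.139, 0.0]
ft_force: [0.5, -0.6, -0.6]
grip_width: 1.002
finger_force: 0.0
(array([539.8,  27.3]), array([18.9, 27.1]), 82.8)
near 144 along red->mark 0.35547979974155774 [25.54387557 33.5147858 ]
far 56 along red->mark 0.9915675491523299 [22.66374642 29.73069147]
```

```bash
python3 -m inch '[[0,18,0,0,0,0],[0,18,0,0,0,0],[0,18,0,0,0,0]]'; for i in 1 2 3; do python3 w.py; done
python3 - <<'E'
from m import *
p,d,k=load('w2');print(-k['R'].T@k['t']);cv2.imwrite('pics/w2.png',cv2.resize(p[110:230,220:380],(800,600),interpolation=cv2.INTER_CUBIC))
E
```

```text
time_s: 6.7
tcp_pos: [539.8, 22.7, 214.7]
orientation: [-0.105, -3.139, 0.0]
ft_force: [0.3, 0.6, 0.0]
grip_width: 0.999
finger_force: 0.0
(array([539.8,  27.7]), array([18.6, 26.6]), 85.8)
near 141 along red->mark 0.4328215269908251 [26.07377927 33.89385275]
far 46 along red->mark 0.8182940898170448 [23.39882602 29.52194097]
(array([539.5,  27.6]), array([18.9, 27.4]), 86.1)
near 145 along red->mark 0.3745039321613379 [25.91474181 33.7300501 ]
far 47 along red->mark 0.7706616518537659 [23.15079358 29.34009428]
(array([539.3,  28.2]), array([18.6, 26.5]), 85.9)
near 143 along red->mark -0.2705729036873503 [25.76437688 33.58751394]
far 45 along red->mark -0.03635601647110143 [23.04953364 29.17746956]
[457.46652012  28.05224943 335.20793831]
```

View pics/w2.png

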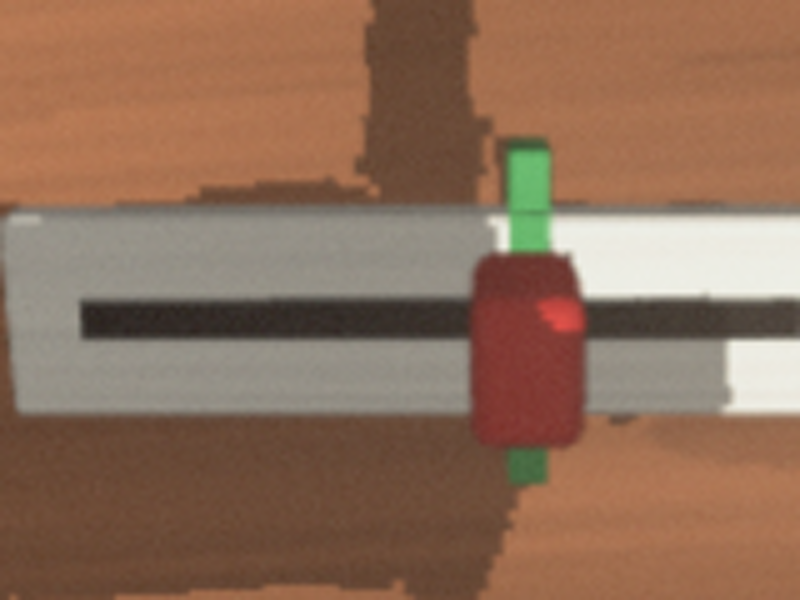

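The grip is centred on the mark to within about 0.5 mm (grip centre x≈528, mark ≈529 in the crop). Next is the coupler, after checking how much room the turquoise neighbours leave.

Run:
```python
from m import *
from d import *
for n in('scene','side'):
    p,d,k=load(n);W=np.load(n+'W.npy');H,S,V=hs(p)
    m=(H>82)&(H<98)&(S>100)&win(W,350,700,-500,-150)
    N,L,st,ce=cv2.connectedComponentsWithStats(m.astype(np.uint8))
    for i in range(1,N):
        if st[i,4]>40: print(n,ce[i],np.percentile(W[L==i],[5,50,95],axis=0).round())
delta([545,-290,250],[0,0,-1],ypr(np.radians(18)))
```

```text
scene [207.80174927 156.57142857] [[ 424. -381.    9.]
 [ 442. -366.   55.]
 [ 449. -357.  100.]]
scene [184.96231884 181.55072464] [[ 519. -414.   11.]
 [ 534. -395.   53.]
 [ 541. -386.  100.]]
side [409.91304348 138.7826087 ] [[ 416. -375.   50.]
 [ 429. -361.   52.]
 [ 447. -353.   57.]]
shift [ -26.3 -311.1  -34.8] rot [-0.    -0.     1.189] |rot| 1.19 q6 -1.52
shift [ -26.3 -311.1  -34.8] rot [ 0.    -0.    -1.953] |rot| 1.95 q6 -1.52
```

```bash
python3 -m inch '[[-3,-40,-10,0,0,0.15],[-6,-80,-20,0,0,0.3],[-10,-120,-35,0,0,0.45],[-13,-160,-35,0,0,0.6],[-17,-200,-35,0,0,0.75],[-20,-240,-35,0,0,0.9],[-23,-280,-35,0,0,1.05],[-26,-311,-35,0,0,1.19],[-26,-311,-35,0,0,1.19],[-26,-311,-35,0,0,1.19],[-26,-311,-35,0,0,1.19]]'
cat > w3.py <<'E'
from rig import r,cams
from m import *
from d import *
k=cams.get_calibration('wrist');p,d=cams.camera('wrist');pickle.dump((p,d,k),open('w3.pkl','wb'));cv2.imwrite('pics/w3.png',p)
W=cloud(p,d,k);H,S,V=hs(p);Z=W[...,2];print(-k['R'].T@k['t'])
s=win(W,460,620,-370,-220)
st=s&(Z>36)&(Z<44)&(S>40); print('stand',st.sum(),rect(pl(k,st,40)))
fl=s&(H<18)&(S>130)&(Z>55)&(Z<63); print('flange',fl.sum(),rect(pl(k,fl,59)))
nt=s&(Z>105)&(Z<116); print('top',nt.sum(),rect(pl(k,nt,109)),np.percentile(Z[nt],[50,98]))
nt=s&(Z>90)&(Z<108); print('neck',nt.sum(),rect(W[nt]))
E
python3 w3.py
```

```text
time_s: 8.22
tcp_pos: [545.0, -288.8, 250.6]
orientation: [1.845, 2.542, 0.0]
ft_force: [0.0, 0.0, -1.0]
grip_width: 1.002
finger_force: 0.0
[ 519.55447386 -209.77083611  370.69135149]
stand 4270 (array([ 537.6, -297.6]), array([80. , 80.6]), 13.7)
flange 618 (array([ 536.9, -293.9]), array([42.6, 36.1]), 10.7)
top 982 (array([ 537.3, -297.2]), array([25.3, 25.5]), 18.0) [108.65617691 113.47577001]
neck 417 (array([ 537.4, -297.8]), array([25.5, 25.9]), 18.0)
```

View pics/w3.png

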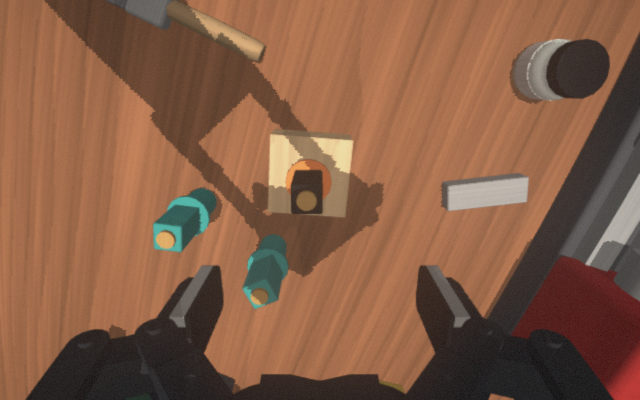

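Run:
```python
from d import *
delta([537.3,-297.4,84],[0,0,-1],ypr(np.radians(18)))
```

```text
shift [ -5.8 -10.1 166.6] rot [0.    0.    0.001] |rot| 0.0 q6 -0.86
shift [ -5.8 -10.1 166.6] rot [-0.000e+00  1.000e-03 -3.141e+00] |rot| 3.14 q6 -0.86
```

```bash
python3 -m inch '[[-6,-10,40,0,0,0],[-6,-10,80,0,0,0],[-6,-10,115,0,0,0],[-6,-10,145,0,0,0],[-6,-10,166.5,0,0,0],[-6,-10,166.5,0,0,0]]' && python3 -m inch '[[0,0,0,0,0,0],[0,0,0,0,0,0],[0,0,0,0,0,0],[0,0,0,0,0,0],[0,0,0,0,0,0],[0,0,0,0,0,0],[0,0,0,0,0,0],[0,0,0,0,0,0]]' 0 && python3 -m inch '[[0,0,-10,0,0,0],[0,0,-30,0,0,0],[0,0,-60,0,0,0],[0,0,-100,0,0,0],[0,0,-140,0,0,0],[0,0,-140,0,0,0],[0,0,-140,0,0,0]]'
```

```text
time_s: 9.02
tcp_pos: [536.2, -297.1, 81.6]
orientation: [-1.844, -2.538, 0.0]
ft_force: [-0.6, -0.0, -0.1]
grip_width: 1.0
finger_force: 0.0
time_s: 10.02
tcp_pos: [537.5, -298.9, 84.9]
orientation: [1.847, 2.539, 0.0]
ft_force: [-0.9, -1.1, 5.5]
grip_width: 0.299
finger_force: 59.4
time_s: 10.9
tcp_pos: [537.0, -298.4, 223.5]
orientation: [-1.848, -2.54, -0.0]
ft_force: [0.4, 0.7, -1.8]
grip_width: 0.297
finger_force: 59.3
```

```bash
cat > nip.py <<'E'
from m import *
from d import *
yaw=np.radians(22.9);n=np.array([-np.sin(.4)*np.cos(yaw),-np.sin(.4)*np.sin(yaw),np.cos(.4)])
def nip(name):
    p,d,k=load(name);W=cloud(p,d,k);H,S,V=hs(p)
    m=(H>8)&(H<28)&(S>110)&win(W,510,600,190,280)&(W[...,2]>66)&(W[...,2]<115)
    if m.sum()<5: return print(name,m.sum())
    m=big(m); m=cv2.erode(m.astype(np.uint8),np.ones((2,2)))>0 if m.sum()>80 else m
    q=W[m];s=q@n; top=np.percentile(s,95); h=q[(s>top-7)]
    b=np.array([562,240,0.])
    print(name,m.sum(),'along n: top',top.round(1),'head mean',h.mean(0).round(1),'n',len(h),'topslice',q[s>top-2].mean(0).round(1))
    # white boss ring
if __name__=='__main__':
    for x in('scene','side','w1','w2'): nip(x)
    delta(np.array([546,235.5,98])+n*(76+110),-n,ypr(yaw))
E
python3 nip.py
```

```text
scene 62 along n: top -135.7 head mean [546.5 233.4 101.4] n 29 topslice [544.7 233.7 102.7]
side 69 along n: top -133.7 head mean [542.4 236.4 102.7] n 48 topslice [542.5 234.6 103.6]
w1 280 along n: top -135.2 head mean [544.7 232.1 101.7] n 280 topslice [543.7 232.5 102.2]
w2 269 along n: top -135.1 head mean [544.5 232.3 101.8] n 269 topslice [543.6 232.8 102.3]
shift [498.9 100.9 -45.6] rot [-0.4    0.017 -0.086] |rot| 0.41 q6 -0.88
shift [498.9 100.9 -45.6] rot [0.026 0.608 2.996] |rot| 3.06 q6 -0.88
```

```bash
python3 -m inch '[[36,7,-10,0,0,0],[76,15,-20,0,0,0],[118,24,-30,-0.04,0,-0.01],[160,33,-40,-0.08,0,-0.02],[202,42,-46,-0.12,0.005,-0.03],[244,50,-46,-0.16,0.007,-0.04],[286,58,-46,-0.2,0.009,-0.05],[328,67,-46,-0.24,0.01,-0.06],[370,75,-46,-0.28,0.012,-0.06],[412,84,-46,-0.33,0.015,-0.07],[450,92,-46,-0.37,0.016,-0.08],[482,98,-46,-0.4,0.017,-0.086],[499,101,-46,-0.4,0.017,-0.086],[499,101,-46,-0.4,0.017,-0.086],[499,101,-46,-0.4,0.017,-0.086]]'
cat > w4.py <<'E'
import sys
from rig import r,cams
from nip import *
for x in('wrist','scene','side'):
    k=cams.get_calibration(x);p,d=cams.camera(x);pickle.dump((p,d,k),open('a'+x+'.pkl','wb'));cv2.imwrite(f'pics/{sys.argv[1]}_{x}.png',p);nip('a'+x)
o=r.get_obs();print(o['tcp_pos'],R.from_rotvec(o['orientation']).as_matrix()[:,2],-n)
E
python3 w4.py a
```

```text
time_s: 12.78
tcp_pos: [479.4, 206.8, 268.4]
orientation: [1.592, 2.402, 0.484]
ft_force: [-0.2, 0.5, -2.1]
grip_width: 0.293
finger_force: 59.3
awrist 166 along n: top -135.3 head mean [543.5 234.9 101.9] n 166 topslice [543.4 234.  102.2]
ascene 62 along n: top -136.3 head mean [547.1 233.7 101. ] n 33 topslice [544.6 233.4 101.8]
aside 65 along n: top -133.3 head mean [542.4 236.3 102.4] n 45 topslice [542.9 233.7 104.3]
[479.76491587 206.48615518 269.38682938] [ 0.35865142  0.15055549 -0.92125035] [ 0.35872649  0.151532   -0.92106099]
```

View pics/a_wrist.png

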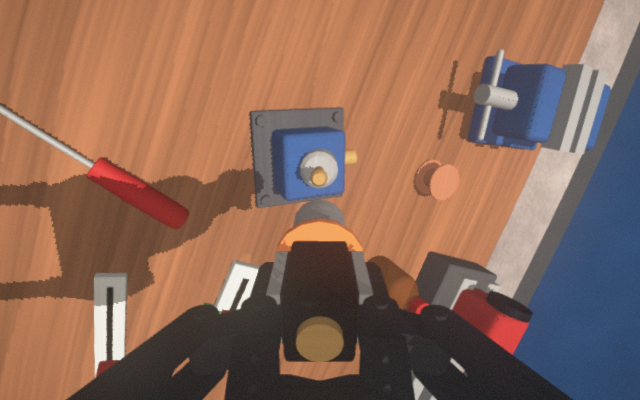

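Wrist picture: the nipple is at (318,177). The held coupler's barrel is at (319,213) and its flange at (320,240), so they line up sideways. Next I'll check how the coupler sits in the hand.

Run:
```python
from nip import *
from rig import r
o=r.get_obs();R0=R.from_rotvec(o['orientation'])
p,d,k=load('awrist');W=cloud(p,d,k);H,S,V=hs(p)
T=R0.inv().apply((W-o['tcp_pos']).reshape(-1,3)).reshape(W.shape)
b=(abs(T[...,0])<30)&(abs(T[...,1])<30)
for nm,m in (('flange',b&(H<18)&(S>130)&(T[...,2]>15)&(T[...,2]<35)),('button',b&(T[...,2]<-22)&(T[...,2]>-45)&(H>10)&(S>70)),('barrel',b&(S<70)&(T[...,2]>30)&(T[...,2]<85)),('necktopplane',b&(T[...,2]<-20)&(T[...,2]>-40))):
    q=T[m]
    if len(q)<5: print(nm,len(q));continue
    c,ax=q.mean(0),np.linalg.svd(q-q.mean(0),full_matrices=False)[2]
    print(nm,len(q),'mean',c.round(1),'p1',np.percentile(q,1,axis=0).round(1),'p99',np.percentile(q,99,axis=0).round(1),'normal',ax[2].round(3),'minor circle',np.round(cv2.minEnclosingCircle(np.float32(q[:,:2]))[0],1))
q=T[b&(S<70)&(T[...,2]>30)&(T[...,2]<85)]
for z in range(32,84,6):
    s=q[(q[:,2]>=z)&(q[:,2]<z+6)]
    if len(s)>8: print(z,len(s),'xmax',np.percentile(s[:,0],95).round(1),'y mid',((np.percentile(s[:,1],2)+np.percentile(s[:,1],98))/2).round(1))
# nipple image centre -> ray at plane through tip; block foot/yaw
B=win(W,480,680,150,340);Z=W[...,2]
print('foot',rect(pl(k,big(B&(S<90)&(V<100)&(Z<16)&(Z>4)),10)),'blue',rect(pl(k,big(B&(H>100)&(H<125)&(S>120)&(Z>54)),57)))
print('offset tip in tool',R0.inv().apply(np.array([543.6,233.4,102.5])-o['tcp_pos']).round(1))
delta(np.array([543.6,233.4,102.5]),-n,ypr(yaw))
```

```text
flange 1615 mean [15.7 -0.4 27.4] p1 [  7.8 -19.8  22.5] p99 [22.4 18.8 31. ] normal [-0.098  0.003  0.995] minor circle [ 7.7 -0.7]
button 2024 mean [  1.5  -0.3 -25.9] p1 [-11.3 -11.  -27.9] p99 [ 11.5  11.7 -22.1] normal [ 0.006  0.022 -1.   ] minor circle [1.6 2.7]
barrel 778 mean [14.6 -0.6 60.9] p1 [  8.2 -14.4  46.8] p99 [16.9 13.  75.4] normal [-0.998  0.006 -0.056] minor circle [ 7.3 -0.7]
necktopplane 7926 mean [  6.6   0.1 -25.7] p1 [-10.8 -29.4 -35.8] p99 [ 14.1  29.5 -20.3] normal [0.168 0.01  0.986] minor circle [1.8 0. ]
44 79 xmax 16.8 y mid -0.4
50 176 xmax 16.7 y mid -0.6
56 166 xmax 16.8 y mid -0.6
62 163 xmax 16.5 y mid -0.7
68 154 xmax 16.5 y mid -0.9
74 40 xmax 16.4 y mid -1.2
foot (array([511.6, 221.1]), array([ 11.1, 105.5]), 23.4) blue (array([555.3, 241.2]), array([63.9, 64.2]), 23.6)
offset tip in tool [ 1.000e-01 -1.100e+00  1.807e+02]
shift [ 1.000e-01 -1.100e+00  1.807e+02] rot [-0.     0.001 -0.001] |rot| 0.0 q6 -0.07
shift [ 1.000e-01 -1.100e+00  1.807e+02] rot [1.000e-03 1.000e-03 3.141e+00] |rot| 3.14 q6 -0.07
```

```bash
python3 -m inch '[[-0.5,-0.5,30,0,0,0],[-0.5,-0.5,60,0,0,0],[-0.5,-0.5,80,0,0,0],[-0.5,-0.5,94,0,0,0],[-0.5,-0.5,98,0,0,0],[-0.5,-0.5,98,0,0,0],[-0.5,-0.5,98,0,0,0]]'
python3 w4.py b
python3 - <<'E'
import cv2,numpy as np
a=cv2.imread('pics/b_wrist.png')[120:260,240:400];b=cv2.imread('pics/b_side.png')[210:350,180:340];c=cv2.imread('pics/b_scene.png')[130:270,360:520]
f=lambda i,w,h:cv2.resize(i,(w,h),interpolation=cv2.INTER_CUBIC)
cv2.imwrite('pics/b3.png',np.hstack([f(a,266,233),f(b,266,233),f(c,266,233)]))
E
```

```text
time_s: 13.8
tcp_pos: [514.8, 221.5, 180.6]
orientation: [1.59, 2.4, 0.488]
ft_force: [-0.5, -0.7, -1.7]
grip_width: 0.298
finger_force: 59.4
awrist 2
ascene 51 along n: top -137.3 head mean [548.9 233.5 100.3] n 22 topslice [548.4 234.8 102.6]
aside 21 along n: top -148.7 head mean [549.  240.   88.3] n 10 topslice [546.8 240.   90.7]
[514.67997739 221.57696003 180.24236793] [ 0.36016802  0.15180935 -0.92045256] [ 0.35872649  0.151532   -0.92106099]
```

View pics/b3.png

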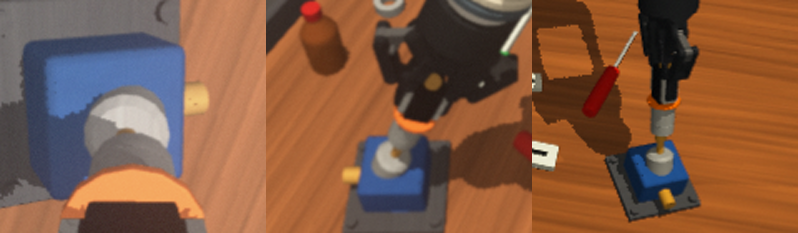

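All three views show the mouth centred just above the nipple. I'll advance in steps and watch the force.

```bash
python3 -m inch '[[0,0,6,0,0,0],[0,0,10,0,0,0],[0,0,14,0,0,0],[0,0,16,0,0,0],[0,0,16,0,0,0]]'; for i in 1; do python3 -m inch '[[0,0,1,0,0,0],[0,0,2,0,0,0],[0,0,3,0,0,0],[0,0,3,0,0,0],[0,0,3,0,0,0]]'; python3 -m inch '[[0,0,1,0,0,0],[0,0,2,0,0,0],[0,0,2,0,0,0],[0,0,2,0,0,0]]'; done
```

```text
time_s: 14.58
tcp_pos: [520.2, 223.9, 164.3]
orientation: [1.591, 2.401, 0.486]
ft_force: [-0.2, 0.3, -1.5]
grip_width: 0.296
finger_force: 59.4
time_s: 15.2
tcp_pos: [521.4, 224.4, 162.4]
orientation: [1.591, 2.401, 0.487]
ft_force: [-3.5, -1.5, 2.8]
grip_width: 0.299
finger_force: 60.0
time_s: 15.7
tcp_pos: [522.1, 224.7, 160.9]
orientation: [1.591, 2.4, 0.487]
ft_force: [-6.1, -2.0, 6.3]
grip_width: 0.299
finger_force: 60.6
```

```bash
python3 -m inch '[[0,0,1,0,0,0],[0,0,2,0,0,0],[0,0,2,0,0,0],[0,0,2,0,0,0]]'; python3 -m inch '[[0,0,1,0,0,0],[0,0,2,0,0,0],[0,0,3,0,0,0],[0,0,3,0,0,0],[0,0,3,0,0,0]]';python3 -m inch '[[0,0,0.7,0,0,0],[0,0,1.5,0,0,0],[0,0,1.5,0,0,0],[0,0,1.5,0,0,0]]'; python3 -c "
from nip import *
from rig import r
o=r.get_obs();print(o['ft_force']@n,o['moment'],R.from_rotvec(o['orientation']).inv().apply(o['ft_force']),np.arccos(-n@R.from_rotvec(o['orientation']).as_matrix()[:,2]))"
```

```text
time_s: 16.2
tcp_pos: [522.8, 225.0, 158.9]
orientation: [1.591, 2.4, 0.487]
ft_force: [-5.7, -2.2, 5.4]
grip_width: 0.299
finger_force: 60.6
time_s: 16.82
tcp_pos: [524.0, 225.5, 155.6]
orientation: [1.591, 2.401, 0.487]
ft_force: [-3.0, -0.4, 4.6]
grip_width: 0.297
finger_force: 60.2
time_s: 17.32
tcp_pos: [524.4, 225.7, 154.6]
orientation: [1.591, 2.401, 0.487]
ft_force: [-4.8, -1.3, 5.9]
grip_width: 0.296
finger_force: 60.4
7.329693699071653 [-0.30917035  0.65236982  0.00721402] [ 0.65715961 -2.24243645 -7.33154724] 0.0007941444257043655
```

```bash
python3 -m inch '[[0,0,0.5,0,0,0],[0,0,1,0,0,0],[0,0,1,0,0,0],[0,0,1,0,0,0],[0,0,1,0,0,0]]'; python3 w4.py c
python3 - <<'E'
import cv2,numpy as np
a=cv2.imread('pics/c_wrist.png')[100:400,100:500];b=cv2.imread('pics/c_side.png')[210:350,180:340];c=cv2.imread('pics/c_scene.png')[130:270,300:460]
f=lambda i:cv2.resize(i,(266,233),interpolation=cv2.INTER_CUBIC)
cv2.imwrite('pics/c3.png',np.hstack([f(a),f(b),f(c)]))
E
```

```text
time_s: 17.95
tcp_pos: [524.7, 225.8, 154.0]
orientation: [1.591, 2.401, 0.487]
ft_force: [-5.8, -2.5, 8.2]
grip_width: 0.3
finger_force: 60.8
awrist 0
ascene 0
aside 2
[524.68892935 225.78173672 153.95592056] [ 0.35941202  0.15146884 -0.9208041 ] [ 0.35872649  0.151532   -0.92106099]
```

View pics/c3.png

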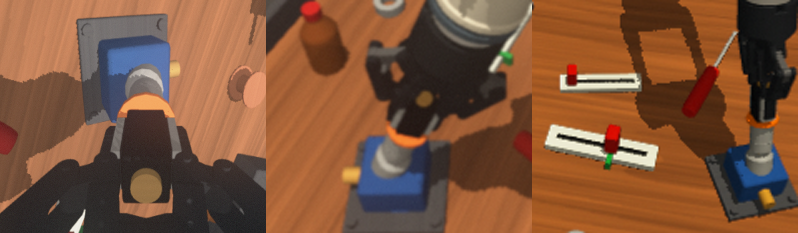

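The nipple has snapped through and the coupler is held square with about 11.6 N along the axis, near the 10 mm stop. The selector is still on its mark, so I'm handing in.

```bash
python3 -c "
from rig import r
print(r.sign_off())"
```

```text
the job is handed in; nothing more can be done
None
```

I set the selector on the green mark (within about 0.5 mm), then pressed the coupler squarely onto the nipple until it snapped through, and handed in at about 18 s with it still held there at about 11.6 N; the bystanders were not touched.

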